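# Crank the lift stand level with the drying board

## Task

Fit the loose crank over the hexagonal drive hidden inside the steel collar of the green lift stand, feeling for the angle at which it drops fully home, then let go, take its black handle and wind it clockwise (seen from above) until the plywood platform is level with the wooden board next to it. Leave the crank on the drive and let go of it; the pear-shaped form on the platform must stay standing there, and the other form and the bowl on the table must be left alone.

Things in the scene. Friction and masses are not known exactly. Their poses are not given: they have to be found in the camera images.
- crank: Loose crank, 0.4 to 0.6 kg, standing on its socket. Origin: centre of the socket's foot; z up the socket axis, x along the arm to the handle. Dark steel six-sided socket, 0 to 46 mm up, 58 mm over corners, with a hexagonal hole in the foot, 38.4 mm across flats, 34 deep (flats face x and every 60 degrees). Steel arm 46 to 58 mm up, 26 wide, x -13 to 93 mm. Its weight is mostly at the socket.
- crank_boss (a point): Centre of the crank's red square grip boss, on the socket axis, 80 mm above the foot. The boss is 28 x 28 mm, sides parallel to the crank's x and y, 58 to 103 mm above the foot.
- crank_handle (a point): Point on the axis of the crank's black handle, 100 mm above the foot and 80 mm from the socket axis. The handle is an upright cylinder, 28 mm in diameter, 64 to 126 mm above the foot; it spins freely on its pin, so it can be held fast while winding.
- drive_mouth (a point): Centre of the rim of the steel collar on the green lift stand, 80 mm above the table. The collar is about 84 mm across outside at its flared rim and 63 mm inside below the flare (from 10 mm below the rim). A thin black brush seal 2 mm below the rim hides the drive; the crank passes it without resistance.
- drive_top (a point): Top of the hidden steel hexagon on the collar's axis, 18 mm below the rim (a centring cone goes on 8 mm higher). Hexagon 36 mm across flats, 20 mm tall, its angle unknown and different each time. At a wrong angle the crank's foot stops here; within about 5 degrees of a right one (every 60 degrees) it goes 20 mm further.
- drive_seat (a point): Centre of the collar's floor, 38 mm below the rim: the crank's foot rests here when fully home. z up; the platform is 260 mm away towards -y. The green gear housing around the collar is 120 x 120 x 42 mm. It takes about 0.25 N m to turn the drive, so a crank resting on it with under 8 N can be turned without turning the drive.
- platform_top (a point): Centre of the top of the lift's plywood platform, 170 mm (x) by 160 mm (y). It starts at its lowest, 75 mm above the table, and can rise 60 mm. One turn of the crank clockwise seen from above raises it 25 mm, anticlockwise lowers it; it stays where it is left and cannot be lifted by pulling.
- board_edge (a point): Point on the top face of the fixed wooden board beside the platform, 5 mm in from the edge that faces the platform (10 mm gap). The board is 170 x 240 mm on a trestle, carries four pale forms fixed to it; its top is 26 to 40 mm above the platform's starting height.
- form_a: Loose pale pear-shaped plaster form standing on the platform, 90 mm in diameter, 125 mm tall, 0.3 to 0.6 kg; origin at the centre of its underside.
- form_b: The same kind of form, standing on the table; origin at the centre of its underside. Leave alone.
- bowl: Blue bowl, 120 mm across and 50 mm tall, on the table; origin at the centre of its underside. Leave alone.
Mind the look-alikes: they are no part of the job. What is shaped like the form_a but blue or pink is not meant. Several things look just like the crank: the one meant starts nearest to the robot's base.

How it is judged (in metres and radians):
On the way, in this order (a step that is already met when the one before it is completed fails the run):
1. the crank is fully home on the drive: its foot within 6 mm of the collar's floor (z of crank in the frame of drive_seat between -0.004 and 0.006 m and horizontal distance between crank and drive_seat below 0.006 m and angle between crank's own z axis and vertical below 0.14 rad), for 0.3 s.
2. the platform is level with the board within 4 mm (z of platform_top in the frame of board_edge between -0.004 and 0.004 m), for 0.2 s.
At the end, for the whole second after the job is handed in: The platform's top is level with the board within 4 mm; the crank is left fully home on the drive (foot within 6 mm of the floor of the collar and of its axis, tilted less than 8 degrees), at rest; the form still stands upright on the platform, within 60 mm of its centre (all of step 1 and all of step 2 and horizontal distance between form_a and platform_top below 0.06 m and angle between form_a's own z axis and vertical below 0.15 rad and linear speed of each of form_a, crank below 0.02 m/s); the robot touches nothing.
It fails at once if the form on the platform is tipped (angle between form_a's own z axis and vertical above 0.35 rad).
It fails at once if the form on the table is moved more than 30 mm (distance of form_b from where it was at the start of the episode above 0.03 m).
It fails at once if the bowl is moved more than 30 mm (distance of bowl from where it was at the start of the episode above 0.03 m).
It also fails if it takes over 72 s, if anything falls off the work surface, if the arm or the gripper's body presses on something with over 40 N, if the wrist force passes 120 N, or if a joint passes its speed limit or range.

## Robot

A 6-joint arm with a two-finger parallel gripper is mounted at the origin on the work surface. World frame = base frame: x ahead of the robot, y to its left, z up, the work surface at z = 0. Lengths are in m, angles in degrees, forces in N, time in s.
With the tool pointing down it reaches from about 0.3 to 0.825 m from the base axis. Payload 5.4 kg.
Tool frame: the origin (TCP) lies at the very end of the fingers, on their centre line; the grasp point (between the pads) lies 19 mm behind it (robot.tcp_to_grasp is the distance from the TCP to the grasp point, in m); z points along the fingers, x is the direction in which the jaws open and shut, and the axes are right-handed (so a half turn about z gives the same grasp; the last joint's range is limited). The gripper opens to 92 mm and grips with 3 to 60 N. Pads are 20 mm wide; open, the fingers measure 128 mm over their backs; the gripper's body (75 mm by 189 mm) begins 69 mm behind the grasp point.
Start: joints at [-81.194, 9.076, 91.501, -0, 79.423, -12.038], TCP at [0.205, -0.537, 0.215] pointing down, gripper open.
Joint ranges: [-166.64, 166.64], [-54.1, 131.32], [10.49, 154.53], [-73.88, 253.88], [9.74, 151.15], [-171.62, 171.62]. Speed limits (degrees/s): [147.25, 147.25, 180, 180, 180, 180].

## Interface

Orientations are given as [roll, pitch, yaw] about the fixed x, y, z axes, in that order (R = Rz(yaw) Ry(pitch) Rx(roll)).
In Python, from station import robot gives the robot as it stands.
- The arm moves only by the shell command python3 -m jog 'ROWS' [FORCE]. ROWS is JSON, a list of rows, each a list of 7 numbers: the turn, a rotation vector about the world's x, y, z in degrees, then the shift along the world's x, y, z in cm, then the finger opening in cm, from 0 to 9.19. A call has exactly 8 rows; each row is the pose to reach, as a shift and turn from the pose commanded when the call began; what a row does not reach only later rows make up. A row lasts 1/10 s, in which the tool goes at most 50 mm and 8.59 degrees, less where a joint would pass 70% of its speed; a pose out of reach is approached as far as the arm can. A call with a gripper value outside its range is refused whole. The fingers move at their own pace and stop on an object; FORCE is the grip in N (left out, the last holds). Time passes only in rows, so rows that repeat a pose let the fingers close, or fill a call up. It gives the time, the measured TCP pose, the force and the opening at its end, in the units of the state.
- robot.get_obs(): the state, without advancing time (a new reading comes with each control period).
- robot.grab_frame(name): name is "side" or "top" or "wrist"; returns a dict with "img" (400x640x3 uint8, red, green, blue), "mtx" (3x3 intrinsics, pixels), "distortion" ([k1, k2, p1, p2, k3] as OpenCV has them; the pictures are not rectified), "extrinsics" (4x4, takes a point from world to camera coordinates). Camera axes: x right, y up, looking along -z (the intrinsics and any distortion apply to the point x, -y, -z); pixel columns grow to the right and rows downward; lengths in m; the calibration is good to about 2 mm. A picture is of the moment at which its call begins. There is no depth.
- robot.hand_in(): hands the job in, once; it reports no verdict.
Trained networks look in the newest picture that a camera, given by its name, has taken for a name from the list of things; names that differ only in an ending like _2 or _b are one class to them, and where a whole thing is asked for, a point or a joint stands for the part that bears it (a point fixed in the world has none). Each returns a list of dicts, best first, with "conf" (0 to 1); they miss things now and then, are a little off and sometimes report something else, mostly with a low value. They report only what shows in the picture. A call takes as long as a camera call. They do not tell look-alikes from the thing itself.
- robot.find_in(camera, query): "bbox" ([left, top, right, bottom] in pixels, round what is visible of it).
- robot.regions_of(camera, query): "region" (400x640 bool, what is visible of it) and "bbox" ([left, top, right, bottom] in pixels, round what is visible of it).
The state is a dict: "time": time; "qpos": joint angles; "joint_vel": joint speeds; "tau": joint torques, N m; "position": TCP position; "tool_rot": TCP orientation; "contact_force": force on the tool from outside, world axes, zero at the start; "torque": the same for the moment, N m; "finger_gap": finger opening in m.
Only numpy, scipy, OpenCV 4.12 (cv2) and the standard library are available. Lean on these libraries where they do the work, as an engineer would, in place of code of your own. Each camera call takes 0.05 s, during which the arm holds its last target.

## Working session

There is one attempt and no reset: what is moved stays moved. The work goes in short steps, Python scripts to look and compute and a shell command to move; the robot and the scene stay as the last step left them, time stands still between calls to the robot, and variables do not carry over. Pictures are saved under pics/ and viewed, and the job is handed in when it is done.

```bash
ls; mkdir -p pics; python3 - <<'E'
from station import robot
import cv2
o=robot.get_obs(); print(o)
for n in ["side","top","wrist"]:
    f=robot.grab_frame(n); cv2.imwrite(f"pics/{n}0.png",f["img"][:,:,::-1]); print(n,f["mtx"].tolist(),f["distortion"],f["extrinsics"].round(4).tolist())
    for q in ["crank","crank_boss","form_a","bowl"]:
        print(q,[(r["bbox"],round(r["conf"],2)) for r in robot.find_in(n,q)])
E
```

```text
pics
{'time': 0.0, 'qpos': array([-8.11947247e+01,  9.11207640e+00,  9.15712035e+01, -2.59946561e-03,
        7.94237145e+01, -1.20362911e+01]), 'joint_vel': array([-0.03612631, -0.01890797, -0.01124812,  0.05811231, -0.06053201,
        0.01179298]), 'tau': array([ 2.89866293e-04, -3.85574663e+01, -3.22102904e+01,  7.01619848e-02,
        3.79950728e-02, -1.49925277e-04]), 'position': array([ 0.20445926, -0.5367496 ,  0.21363304]), 'tool_rot': array([-1.79980187e+02,  1.05174801e-01, -6.91579359e+01]), 'contact_force': array([-0.09475964,  0.55117359,  0.12842211]), 'torque': array([-0.00253467, -0.00429413,  0.03651823]), 'finger_gap': 0.09194453622409571}
side [[446.3140678324943, 0.0, 322.81353487781246], [0.0, 446.3140678324943, 204.5372236146571], [0.0, 0.0, 1.0]] [-0.02915122  0.          0.          0.          0.        ] [[-0.7351, -0.6779, -0.0135, 0.5162], [0.3901, -0.4391, 0.8093, -0.2762], [-0.5545, 0.5896, 0.5872, -1.0959], [0.0, 0.0, 0.0, 1.0]]
crank [([272.8, 252.0, 316.3, 293.7], 0.86), ([223.9, 285.1, 252.4, 360.1], 0.58)]
crank_boss [([269.7, 248.7, 315.1, 294.9],
[... 604 characters left out ...]
9.2, 254.9, 245.9], 0.63)]
crank_boss [([217.2, 210.6, 257.1, 244.5], 0.68), ([144.8, 217.5, 188.2, 253.6], 0.64)]
form_a [([418.4, 140.4, 450.0, 171.2], 0.85), ([404.4, 189.6, 440.8, 221.0], 0.77), ([373.0, 137.3, 406.0, 167.0], 0.7), ([240.3, 139.5, 271.6, 164.5], 0.62)]
bowl [([312.9, 127.4, 351.7, 166.6], 0.91), ([386.6, 182.7, 443.6, 241.7], 0.31)]
wrist [[351.8535240081932, 0.0, 322.6387081986857], [0.0, 351.8535240081932, 198.21394039480413], [0.0, 0.0, 1.0]] [-0.03018887  0.          0.          0.          0.        ] [[0.3553, -0.9347, -0.0, -0.5749], [0.8945, 0.3401, -0.2903, 0.0325], [0.2713, 0.1031, 0.9569, -0.3926], [0.0, 0.0, 0.0, 1.0]]
crank []
crank_boss []
form_a []
bowl []
```

View pics/top0.png

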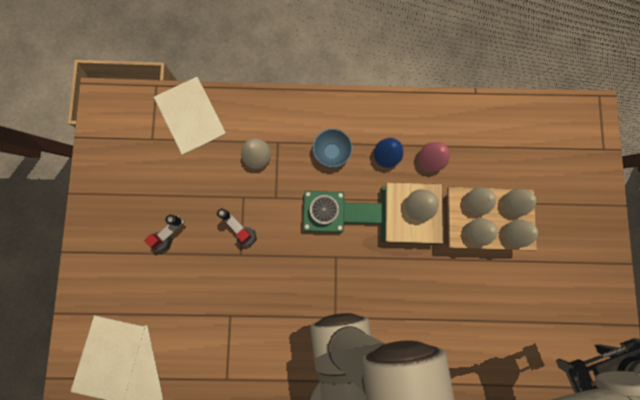

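View pics/side0.png

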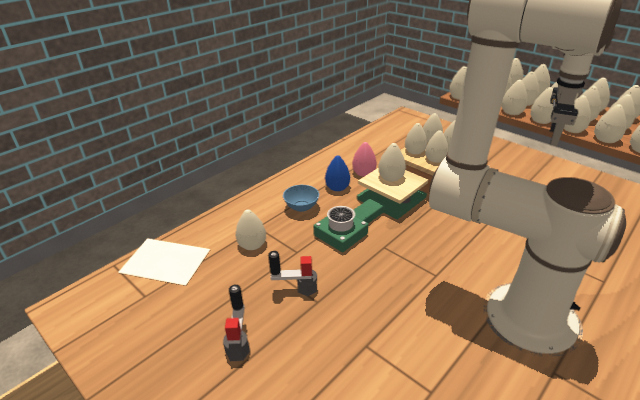

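View pics/wrist0.png

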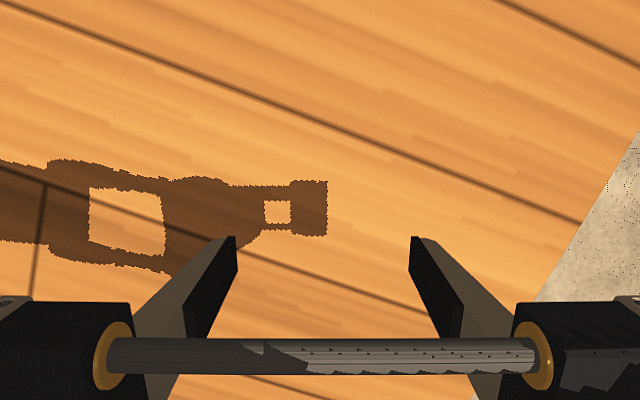

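Top view: the cranks are at (238,228) and (165,235), the collar at (324,209), the platform at (413,213) and the board at (492,218). There are two crank candidates, so I'll measure how far each is from the base.

```bash
cat > h.py <<'E'
import numpy as np, cv2
from station import robot
from scipy.optimize import least_squares
def proj(f,P):
    P=np.atleast_2d(P).astype(float); E=np.array(f["extrinsics"]); c=P@E[:3,:3].T+E[:3,3]
    c=c*[1,-1,-1]
    return cv2.projectPoints(c.reshape(-1,1,3),np.zeros(3),np.zeros(3),np.array(f["mtx"]),np.array(f["distortion"]))[0].reshape(-1,2)
def ray(f,px):
    u=cv2.undistortPoints(np.array(px,float).reshape(1,1,2),np.array(f["mtx"]),np.array(f["distortion"])).ravel()
    E=np.array(f["extrinsics"]); R=E[:3,:3]
    d=R.T@np.array([u[0],-u[1],-1]); o=-R.T@E[:3,3]
    return o,d
def atz(f,px,z):
    o,d=ray(f,px); return o+d*(z-o[2])/d[2]
def tri(obs):
    A=np.zeros((3,3));b=np.zeros(3)
    for f,px in obs:
        o,d=ray(f,px); d/=np.linalg.norm(d); M=np.eye(3)-np.outer(d,d);A+=M;b+=M@o
    return np.linalg.solve(A,b)
def crop(f,c,r,k,name):
    x,y=map(int,c); im=f["img"][max(0,y-r[1]):y+r[1],max(0,x-r[0]):x+r[0]]
    cv2.imwrite("pics/"+name,cv2.resize(im,None,fx=k,fy=k,interpolation=cv2.INTER_CUBIC)[:,:,::-1]); print(name,max(0,x-r[0]),max(0,y-r[1]),k)
E
python3 - <<'E'
from h import *
t=robot.grab_frame("top"); s=robot.grab_frame("side")
for n,p,z in [("boss1",(246,237),.1),("h1",(223,213),.126),("boss2",(153,240),.103),("h2",(174,219),.126),("collar",(324,209),.08)]:
    w=atz(t,p,z); print(n,w.round(3),np.hypot(w[0],w[1]).round(3), proj(s,w).round(1))
crop(t,(240,228),(40,30),10,"tc.png"); crop(s,(293,272),(40,30),10,"sc.png")
crop(t,(324,212),(40,30),10,"tcol.png"); crop(s,(341,220),(40,30),10,"scol.png")
E
```

```text
boss1 [0.476 0.292 0.1  ] 0.558 [[309.9 258.9]]
h1 [0.539 0.353 0.126] 0.645 [[274.2 252.3]]
boss2 [0.463 0.546 0.103] 0.715 [[233.3 320.1]]
h2 [0.52  0.485 0.126] 0.711 [[237.4 284.8]]
collar [0.562 0.075 0.08 ] 0.567 [[340.1 213.1]]
tc.png 200 198 10
sc.png 253 242 10
tcol.png 284 182 10
scol.png 301 190 10
```

View pics/tc.png

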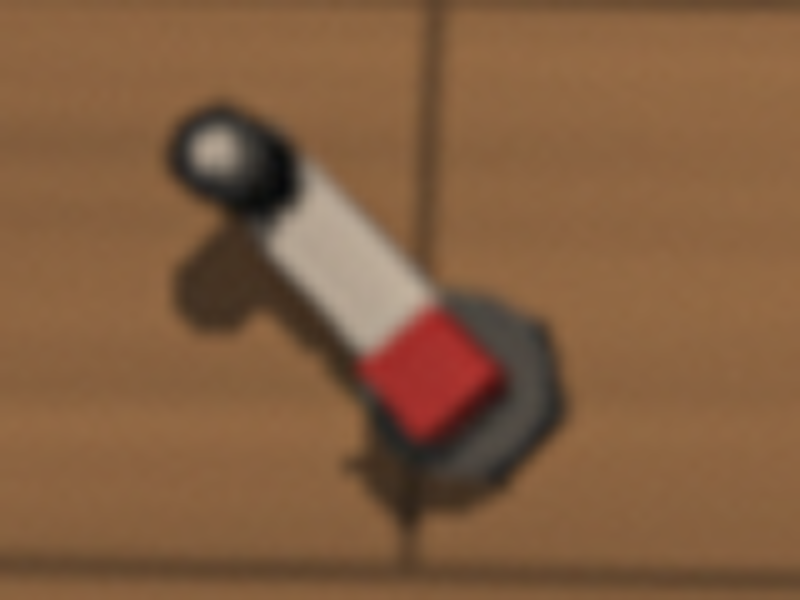

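View pics/sc.png

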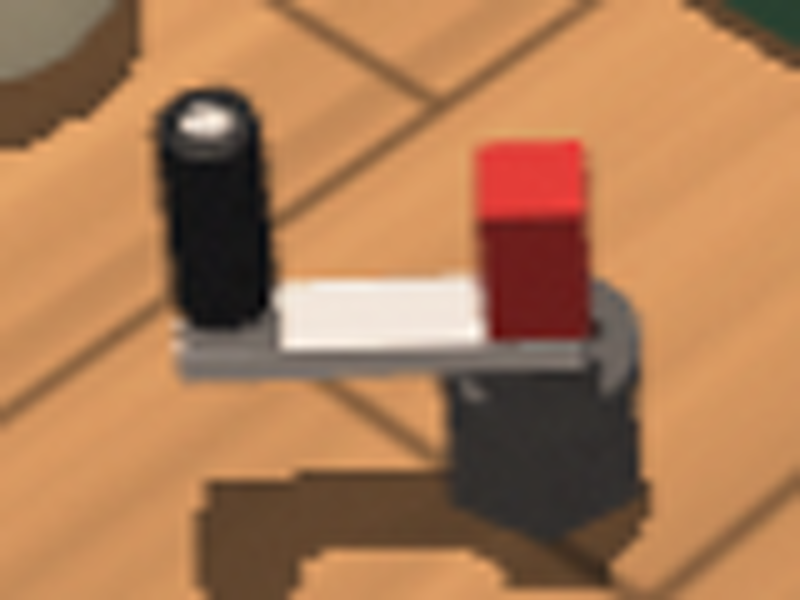

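View pics/tcol.png

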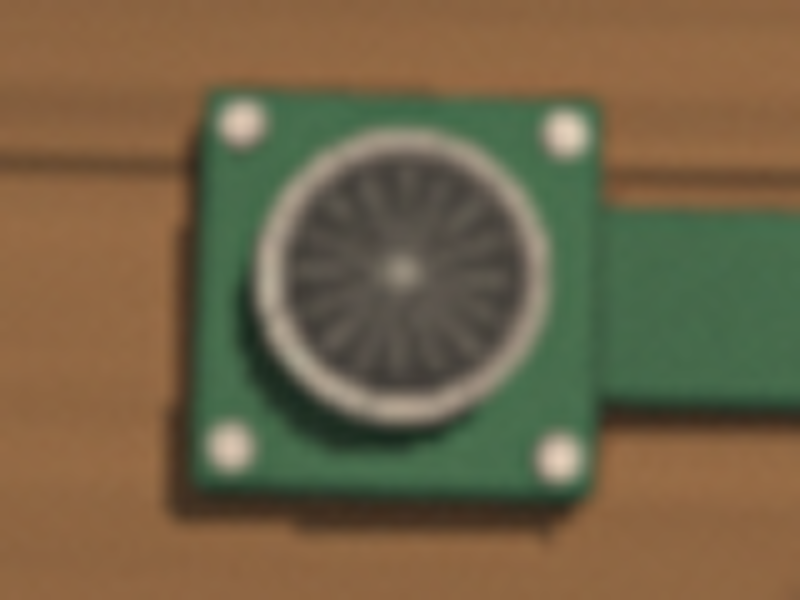

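View pics/scol.png

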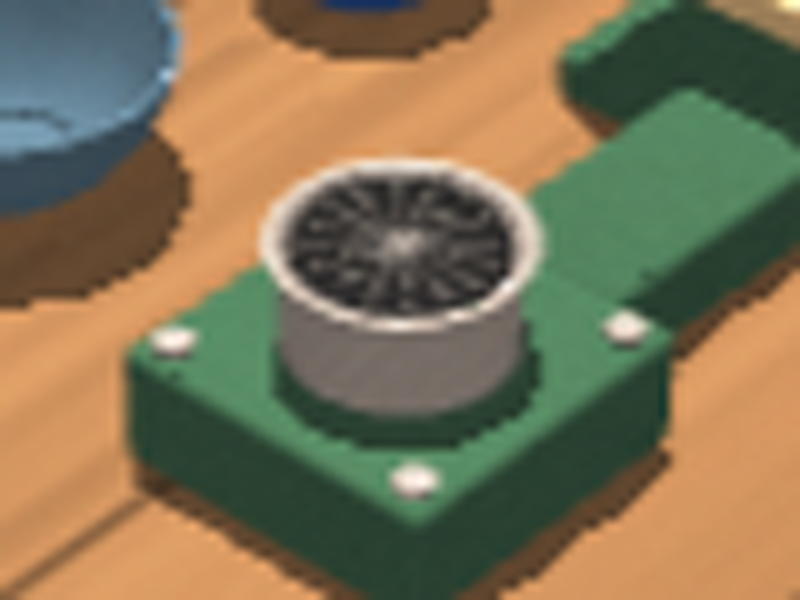

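The chosen crank is at (238,228): 0.56 m from the base against 0.71 m for the other. In the crops its red boss is at top (243,235) and side (306,260). I'll fit its pose, the collar, the platform and the board.

```bash
python3 - <<'E'
from h import *
t=robot.grab_frame("top"); s=robot.grab_frame("side")
def pt(x,y,o): return np.array([x/10-.45+o[0], y/10-.45+o[1]])
T=(200,198);S=(253,242)
# side boss corners
b=[.014,.014]
obs=[]
def model(p):
    x,y,a=p; c,s_=np.cos(a),np.sin(a)
    L=lambda u,v,z:[x+c*u-s_*v,y+s_*u+c*v,z]
    Pt=[L(0,0,.103),L(.08,0,.126),L(0,0,0.103)]
    return np.array([L(0,0,.103),L(.08,0,.126)])
ot=np.array([pt(431,373,T),pt(218,150,T)]); os_=np.array([pt(532,181,S),pt(207,122,S)])
for use in ("both","top","side"):
    def res(p):
        r=[]
        if use!="side": r.append((proj(t,model(p))-ot).ravel())
        if use!="top": r.append((proj(s,model(p))-os_).ravel())
        return np.concatenate(r)
    q=least_squares(res,[.476,.292,.76]); print(use,q.x.round(4),np.degrees(q.x[2]).round(1),q.fun.round(2))
# collar
cT=pt(402,277,(284,182)); cS=pt(403,243,(301,190))
print("collar tri",tri([(t,cT),(s,cS)]).round(4), atz(t,cT,.08).round(4),atz(s,cS,.08).round(4))
# dots(bolts) on housing z~.042
bt=[pt(*p,(284,182)) for p in [(241,122),(565,132),(231,444),(559,457)]]
B=np.array([atz(t,p,.043) for p in bt]); print(B.round(4).tolist(), B.mean(0).round(4)); d=B[1]-B[0]; print("yaw of -y dir",np.degrees(np.arctan2(d[1],d[0])))
crop(t,(465,215),(80,50),10,"tplat.png"); crop(s,(410,175),(60,45),10,"splat.png")
E
```

```text
both [0.4813 0.3017 0.7751] 44.4 [-0.39  0.16  0.09  0.61 -0.19 -0.53 -0.18 -0.48]
top [0.4824 0.3013 0.7771] 44.5 [-0.22 -0.24  0.22  0.24]
side [0.4796 0.3028 0.7726] 44.3 [ 0.01  0.   -0.01 -0.  ]
collar tri [0.5606 0.0753 0.0782] [0.5612 0.076  0.08  ] [0.558  0.0765 0.08  ]
[[0.6113, 0.1236, 0.043], [0.6104, 0.0273, 0.043], [0.5154, 0.1243, 0.043], [0.5137, 0.0279, 0.043]] [0.5627 0.0758 0.043 ]
yaw of -y dir -90.4896750153134
tplat.png 385 165 10
splat.png 350 130 10
```

View pics/splat.png

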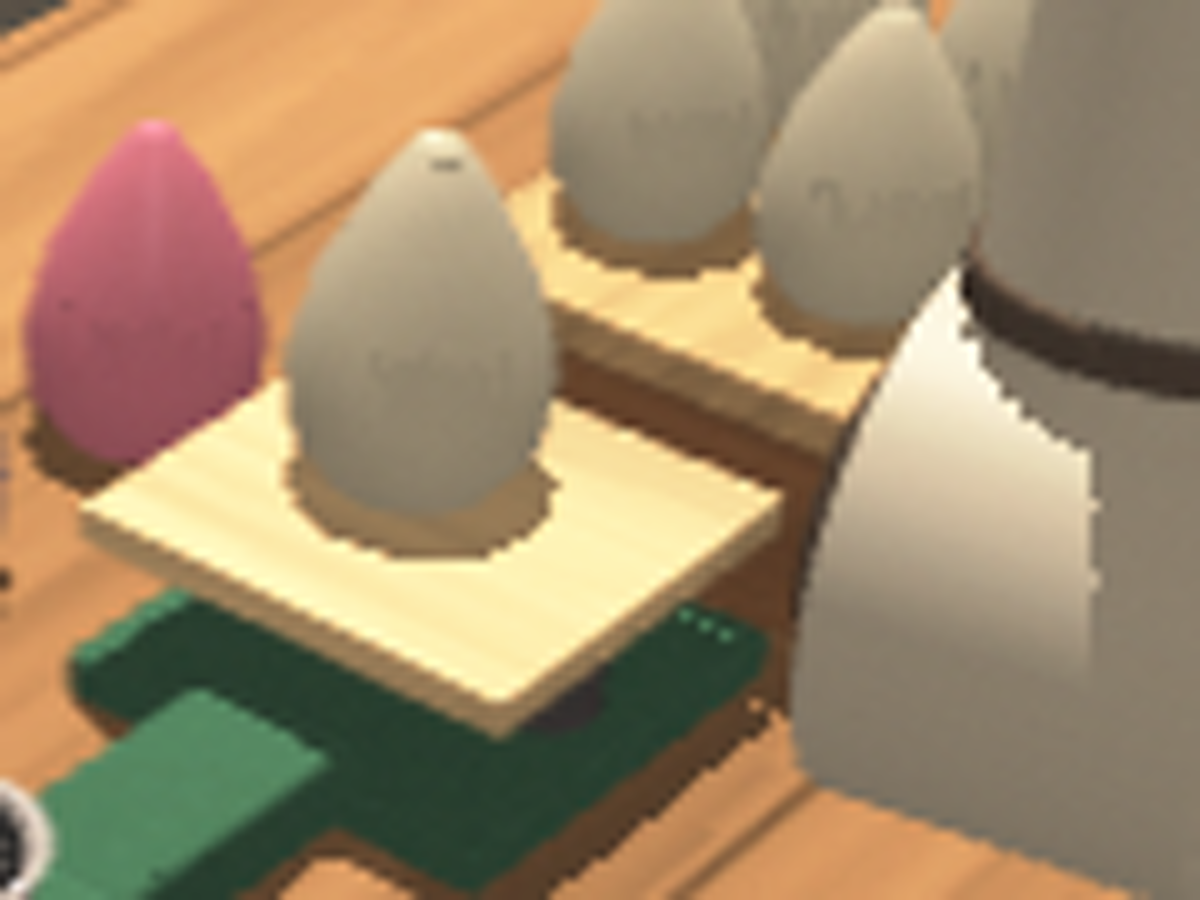

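The side crop (platform corners (358,180) and (400,201)) shows the form standing on the low platform. Results:

- **Crank:** (0.4813, 0.3017), yaw 44.4°.
- **Collar:** (0.561, 0.076).

The grasp will have the jaws along the crank's y (yaw −45.6°), so I'll move over the crank.

```bash
python3 -m jog '[[0,0,1.5,1.4,4.6,1,9.19],[0,0,3,2.8,9.2,2,9.19],[0,0,4.5,4.2,13.8,3,9.19],[0,0,6,5.6,18.4,4,9.19],[0,0,7.5,7,23,5,9.19],[0,0,9,8.4,27.6,6,9.19],[0,0,10.5,9.8,32.2,7,9.19],[0,0,12,11.2,36.8,8,9.19]]' 40; python3 -m jog '[[0,0,1.5,1.6,4.6,0,9.19],[0,0,3,3.2,9.2,0,9.19],[0,0,4.5,4.8,13.8,-1,9.19],[0,0,6,6.4,18.4,-2,9.19],[0,0,7.5,8,23,-3,9.19],[0,0,9,9.6,27.6,-4,9.19],[0,0,10.5,11.2,32.2,-5,9.19],[0,0,11.6,12.8,36.8,-6,9.19]]'
```

```text
time: 1.75
position: [0.3167, -0.1676, 0.2952]
tool_rot: [-180.0, -0.1, -57.1]
contact_force: [0.6, 0.0, 0.0]
finger_gap: 0.092
time: 2.55
position: [0.4449, 0.201, 0.2344]
tool_rot: [-180.0, -0.0, -45.5]
contact_force: [0.1, -0.1, 1.0]
finger_gap: 0.0919
```

```bash
python3 -m jog '[[0,0,0,1.5,4,0,9.19],[0,0,0,3,8,-1,9.19],[0,0,0,3.65,10.2,-2.5,9.19],[0,0,0,3.65,10.2,-3.5,9.19],[0,0,0,3.65,10.2,-3.5,9.19],[0,0,0,3.65,10.2,-3.5,9.19],[0,0,0,3.65,10.2,-3.5,9.19],[0,0,0,3.65,10.2,-3.5,9.19]]'; python3 - <<'E'
from h import *
f=robot.grab_frame("wrist"); cv2.imwrite("pics/w1.png",f["img"][:,:,::-1])
print(robot.get_obs()["position"])
a=np.radians(44.4);c,s=np.cos(a),np.sin(a)
for u,v,z in [(0,0,.103),(.014,.014,.103),(-.014,.014,.103),(-.014,-.014,.103),(.014,-.014,.103),(.08,0,.126)]:
    print(proj(f,[.4813+c*u-s*v,.3017+s*u+c*v,z]).round(1))
E
```

```text
time: 3.35
position: [0.4816, 0.3, 0.2007]
tool_rot: [-179.9, -0.0, -45.6]
contact_force: [-0.2, -0.4, -0.2]
finger_gap: 0.092
[0.48150104 0.30014004 0.20055136]
[[320.8 198.7]]
[[302.9 181.6]]
[[303.5 215.3]]
[[338.1 215.2]]
[[338.5 181.6]]
[[320.3  94.4]]
```

View pics/w1.png

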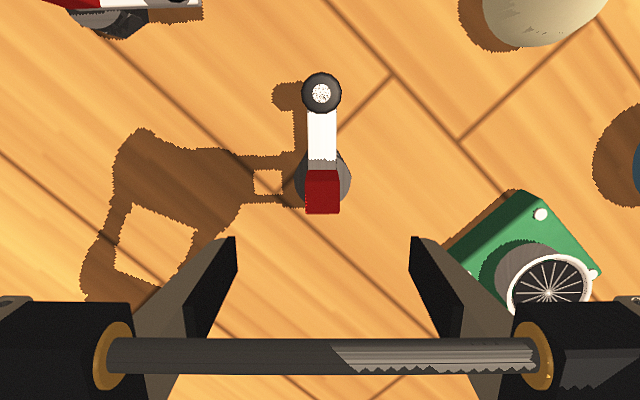

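The wrist view shows the boss at about (322,195) and the handle at (321,93), within 2 px of the prediction. I'll descend and grip.

```bash
python3 -m jog '[[0,0,0,0,0.05,-4,9.19],[0,0,0,0,0.05,-8,9.19],[0,0,0,0,0.05,-11,9.19],[0,0,0,0,0.05,-13,9.19],[0,0,0,0,0.05,-13.6,9.19],[0,0,0,0,0.05,-13.6,9.19],[0,0,0,0,0.05,-13.6,5],[0,0,0,0,0.05,-13.6,2]]' 40; python3 -m jog '[[0,0,0,0,0,0,2],[0,0,0,0,0,0,2],[0,0,0,0,0,0,2],[0,0,0,0,0,0,2],[0,0,0,0,0,0,2],[0,0,0,0,0,0,2],[0,0,0,0,0,0,2],[0,0,0,0,0,0,2]]'
```

```text
time: 4.2
position: [0.4824, 0.3016, 0.0654]
tool_rot: [-179.8, -0.1, -45.6]
contact_force: [0.3, 0.0, -0.2]
finger_gap: 0.078
time: 5.0
position: [0.4811, 0.301, 0.0635]
tool_rot: [180.0, -0.0, -45.6]
contact_force: [0.9, -0.3, -0.2]
finger_gap: 0.0281
```

```bash
python3 -m jog '[[0,0,0,0,0,2,2],[0,0,0,0,0,5,2],[0,0,0,0,0,9,2],[0,0,0,1,-2.5,11,2],[0,0,0,2.4,-7,11,2],[0,0,0,3.9,-11,11,2],[0,0,0,5.3,-15,11,2],[0,0,0,6.8,-19,11,2]]'; python3 -m jog '[[0,0,0,1.1,-3.2,0,2],[0,0,0,1.1,-3.5,0,2],[0,0,0,1.1,-3.5,0,2],[0,0,0,1.1,-3.5,0,2],[0,0,0,1.1,-3.5,0,2],[0,0,0,1.1,-3.5,0,2],[0,0,0,1.1,-3.5,0,2],[0,0,0,1.1,-3.5,0,2]]'
python3 - <<'E'
from h import *
for n in ("side","top","wrist"):
    f=robot.grab_frame(n); cv2.imwrite(f"pics/{n}2.png",f["img"][:,:,::-1])
    if n=="side":crop(f,(345,205),(40,35),10,"s2c.png")
print(robot.get_obs()["position"],robot.get_obs()["contact_force"])
E
```

```text
time: 5.8
position: [0.548, 0.1097, 0.172]
tool_rot: [179.9, 0.1, -45.5]
contact_force: [0.5, 0.9, -5.0]
finger_gap: 0.0277
time: 6.6
position: [0.56, 0.0766, 0.1737]
tool_rot: [-180.0, -0.0, -45.5]
contact_force: [0.0, 0.8, -5.0]
finger_gap: 0.028
s2c.png 305 170 10
[0.56008587 0.07624396 0.17365458] [-0.39503625  0.14283714 -6.15149123]
```

View pics/side2.png

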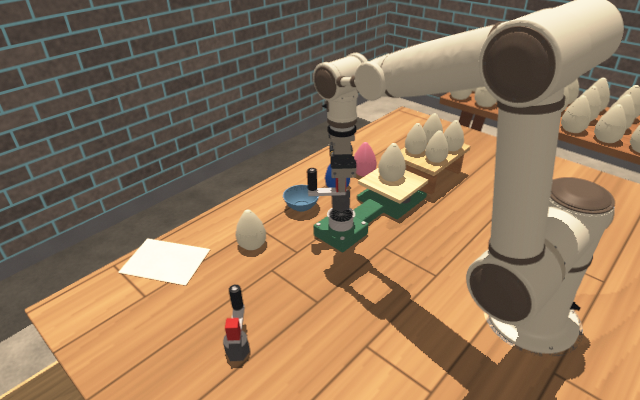

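View pics/s2c.png

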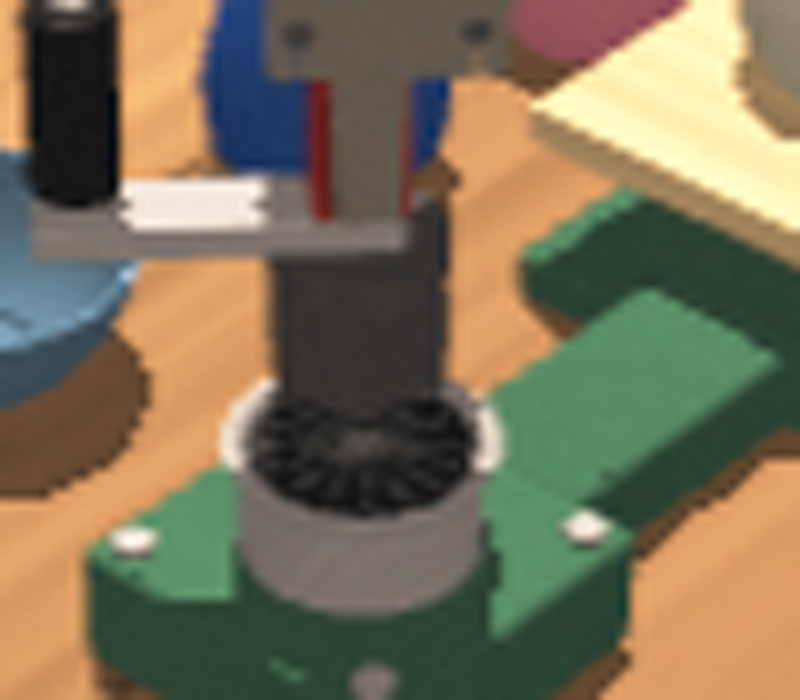

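View pics/wrist2.png

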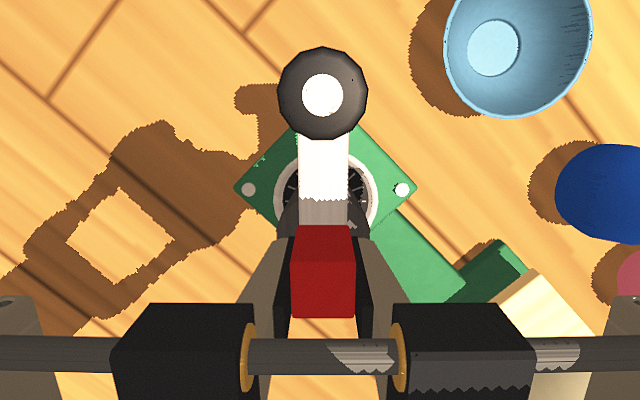

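View pics/top2.png

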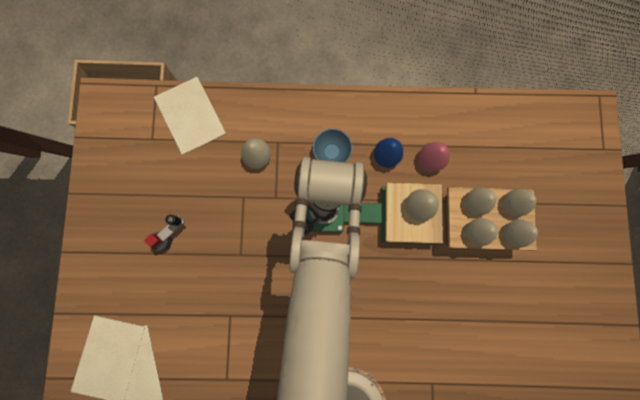

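Side crop: the socket (crop x 275–446) is centred over the collar rim (222–502). I'll lower it to just above the hexagon.

```bash
python3 -m jog '[[0,0,0,0,-0.05,-1.5,2],[0,0,0,0,-0.05,-2.5,2],[0,0,0,0,-0.05,-3.2,2],[0,0,0,0,-0.05,-3.7,2],[0,0,0,0,-0.05,-4.1,2],[0,0,0,0,-0.05,-4.4,2],[0,0,0,0,-0.05,-4.6,2],[0,0,0,0,-0.05,-4.6,2]]'; python3 -m jog '[[0,0,0,0,0,-0.1,2],[0,0,0,0,0,-0.1,2],[0,0,0,0,0,-0.2,2],[0,0,0,0,0,-0.2,2],[0,0,0,0,0,-0.25,2],[0,0,0,0,0,-0.25,2],[0,0,0,0,0,-0.25,2],[0,0,0,0,0,-0.25,2]]'
```

```text
time: 7.55
position: [0.5601, 0.0756, 0.1275]
tool_rot: [180.0, 0.0, -45.6]
contact_force: [-0.4, -0.5, -4.8]
finger_gap: 0.0276
time: 8.35
position: [0.5602, 0.0756, 0.1253]
tool_rot: [-180.0, -0.0, -45.6]
contact_force: [-0.8, -0.0, -3.6]
finger_gap: 0.028
```

```bash
python3 -m jog '[[0,0,0,0,0,-0.1,2],[0,0,0,0,0,-0.1,2],[0,0,0,0,0,-0.1,2],[0,0,0,0,0,-0.1,2],[0,0,0,0,0,-0.1,2],[0,0,0,0,0,-0.1,2],[0,0,0,0,0,-0.1,2],[0,0,0,0,0,-0.1,2]]'
```

```text
time: 9.15
position: [0.5605, 0.0756, 0.125]
tool_rot: [-180.0, -0.0, -45.6]
contact_force: [-3.4, 1.9, 5.5]
finger_gap: 0.0275
```

Contact is at the hexagon top (foot at 62 mm). I'll reduce the pressure and sweep clockwise.

```bash
python3 -m jog '[[0,0,0,-0.02,0.01,0.04,2],[0,0,-2,-0.02,0.01,0.04,2],[0,0,-4,-0.02,0.01,0.04,2],[0,0,-6,-0.02,0.01,0.04,2],[0,0,-8,-0.02,0.01,0.04,2],[0,0,-10,-0.02,0.01,0.04,2],[0,0,-12,-0.02,0.01,0.04,2],[0,0,-12,-0.02,0.01,0.04,2]]'; python3 -c "
from station import robot
o=robot.get_obs();print(o['torque'],o['position'],o['contact_force'])"
```

```text
time: 9.95
position: [0.5613, 0.0752, 0.1253]
tool_rot: [-179.9, -0.1, -57.6]
contact_force: [1.4, -1.7, 2.9]
finger_gap: 0.0279
[-0.43055666 -0.18341364  0.00245552] [0.5612947  0.07524203 0.12527393] [ 1.43651968 -1.72116066  2.88280982]
```

```bash
python3 -m jog '[[0,0,-2,0,0,0,2],[0,0,-4,0,0,0,2],[0,0,-6,0,0,0,2],[0,0,-8,0,0,0,2],[0,0,-10,0,0,0,2],[0,0,-12,0,0,0,2],[0,0,-12,0,0,0,2],[0,0,-12,0,0,0,2]]'; python3 -c "
from station import robot
o=robot.get_obs();print(o['torque'],o['position'],o['contact_force'])"
```

```text
time: 10.75
position: [0.5611, 0.0753, 0.1252]
tool_rot: [-179.9, -0.1, -69.5]
contact_force: [1.4, -1.3, 3.1]
finger_gap: 0.0275
[-0.61410401 -0.37675604  0.00474106] [0.56105269 0.07534669 0.12523903] [ 1.41305488 -1.32172315  3.06327437]
```

```bash
python3 -m jog '[[0,0,-2,0,0,0,2],[0,0,-4,0,0,0,2],[0,0,-6,0,0,0,2],[0,0,-8,0,0,0,2],[0,0,-10,0,0,0,2],[0,0,-12,0,0,0,2],[0,0,-12,0,0,0,2],[0,0,-12,0,0,0,2]]'; python3 -c "
from station import robot
o=robot.get_obs();print(o['torque'],o['position'],o['contact_force'])"
```

```text
time: 11.55
position: [0.5606, 0.0756, 0.125]
tool_rot: [-179.9, -0.0, -81.5]
contact_force: [3.0, -1.1, 3.2]
finger_gap: 0.0278
[-0.4830551  -0.58569384  0.06282538] [0.5606148 0.0756239 0.124956 ] [ 2.99367137 -1.122295    3.19856856]
```

```bash
python3 -m jog '[[0,0,-2,0,0,0,2],[0,0,-4,0,0,0,2],[0,0,-6,0,0,0,2],[0,0,-8,0,0,0,2],[0,0,-10,0,0,0,2],[0,0,-12,0,0,0,2],[0,0,-12,0,0,0,2],[0,0,-12,0,0,0,2]]'; python3 -c "
from station import robot
o=robot.get_obs();print(o['torque'],o['position'],o['contact_force'])"
```

```text
time: 12.35
position: [0.5589, 0.0758, 0.1228]
tool_rot: [179.9, 0.0, -93.5]
contact_force: [4.0, -1.7, -7.6]
finger_gap: 0.0277
[-0.28334226 -0.68962987 -0.03331967] [0.55886209 0.07580345 0.12284677] [ 3.98189102 -1.72899541 -7.628185  ]
```

It has dropped 2 mm and the load is gone, so the hexagon is engaged. I'll lower it further.

```bash
python3 -m jog '[[0,0,0,0.05,0,-0.1,2],[0,0,0,0.05,0,-0.2,2],[0,0,0,0.05,0,-0.3,2],[0,0,0,0.05,0,-0.4,2],[0,0,0,0.05,0,-0.5,2],[0,0,0,0.05,0,-0.6,2],[0,0,0,0.05,0,-0.6,2],[0,0,0,0.05,0,-0.6,2]]'; python3 -c "
from station import robot
o=robot.get_obs();print(o['torque'],o['position'],o['contact_force'])"
```

```text
time: 13.15
position: [0.5603, 0.0758, 0.1184]
tool_rot: [180.0, 0.0, -93.6]
contact_force: [-0.2, -0.6, -5.7]
finger_gap: 0.0274
[0.01779759 0.03127896 0.02458811] [0.56027029 0.07584747 0.11842777] [-0.22386432 -0.55943743 -5.68119262]
```

```bash
python3 -m jog '[[0,0,0,0,0,-0.3,2],[0,0,0,0,0,-0.6,2],[0,0,0,0,0,-0.8,2],[0,0,0,0,0,-1,2],[0,0,0,0,0,-1.1,2],[0,0,0,0,0,-1.2,2],[0,0,0,0,0,-1.3,2],[0,0,0,0,0,-1.3,2]]'; python3 -c "
from station import robot
o=robot.get_obs();print(o['torque'],o['position'],o['contact_force'])"
```

```text
time: 13.95
position: [0.5605, 0.0757, 0.1056]
tool_rot: [-180.0, 0.0, -93.6]
contact_force: [0.7, 0.4, -5.0]
finger_gap: 0.0278
[ 0.01901839  0.10139946 -0.00541518] [0.56051693 0.07573506 0.10564899] [ 0.65238214  0.41435361 -5.01294897]
```

```bash
python3 -m jog '[[0,0,0,0,0,-0.05,2],[0,0,0,0,0,-0.05,2],[0,0,0,0,0,-0.05,5],[0,0,0,0,0,-0.05,5],[0,0,0,0,0,-0.05,5],[0,0,0,0,0,1,5],[0,0,0,0,0,4,5],[0,0,0,0,0,7.5,5]]'; python3 -m jog '[[0,0,0,2,-0.1,0.6,5],[0,0,0,2,-0.1,0.6,5],[0,0,0,2,-0.1,0.6,5],[0,0,0,2,-0.1,0.6,5],[0,0,0,2,-0.1,0.6,5],[0,0,0,2,-0.1,0.6,5],[0,0,0,2,-0.1,0.6,5],[0,0,0,2,-0.1,0.6,5]]'
python3 - <<'E'
from h import *
for n in ("side","top","wrist"):
    f=robot.grab_frame(n); cv2.imwrite(f"pics/{n}3.png",f["img"][:,:,::-1])
    if n=="side":crop(f,(345,205),(40,35),10,"s3c.png")
    for a in (-3.6,): 
        r=np.radians(a)
        for z in (.145,.168): print(n,z,proj(f,[[.5605,.0757,.145],[.5605+.08*np.cos(r),.0757+.08*np.sin(r),.168]]).round(1).tolist())
print(robot.get_obs()["position"],robot.get_obs()["contact_force"])
E
```

```text
time: 14.75
position: [0.5595, 0.0758, 0.181]
tool_rot: [179.9, 0.0, -93.6]
contact_force: [0.0, -0.1, -0.1]
finger_gap: 0.0499
time: 15.55
position: [0.5802, 0.0747, 0.1864]
tool_rot: [180.0, -0.0, -93.6]
contact_force: [-0.1, 0.0, 0.9]
finger_gap: 0.0498
s3c.png 305 170 10
side 0.145 [[340.6, 195.3], [321.2, 177.8]]
side 0.168 [[340.6, 195.3], [321.2, 177.8]]
top 0.145 [[324.6, 206.5], [327.3, 176.0]]
top 0.168 [[324.6, 206.5], [327.3, 176.0]]
wrist 0.145 [[323.4, 253.3], [323.6, 135.4]]
wrist 0.168 [[323.4, 253.3], [323.6, 135.4]]
[0.58036401 0.07474761 0.18651714] [ 0.02533793  0.5063976  -0.16450878]
```

View pics/s3c.png

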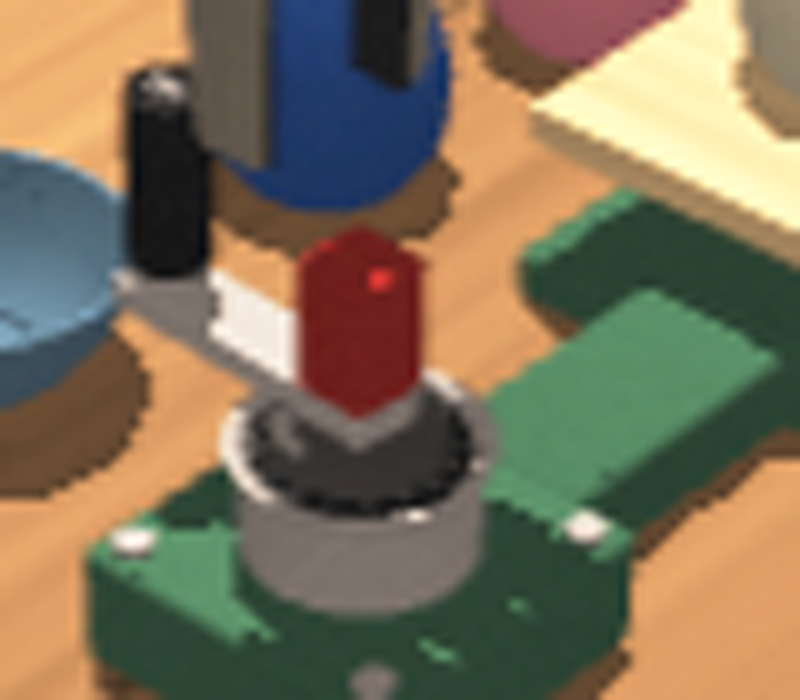

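View pics/wrist3.png

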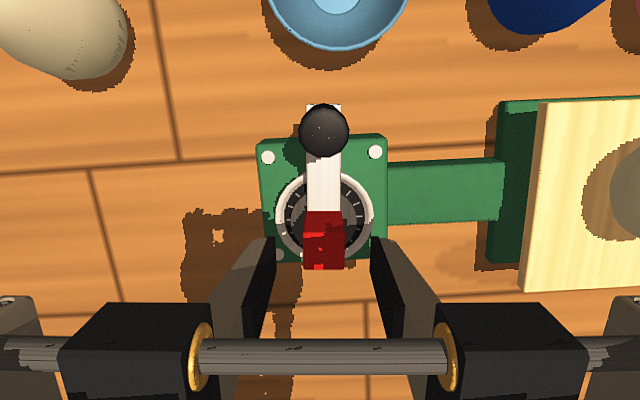

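```bash
python3 - <<'E'
from h import *
s=robot.grab_frame("side"); t=robot.grab_frame("top")
def aty(f,px,y):
    o,d=ray(f,px); return o+d*(y-o[1])/d[1]
for c,y in [((497,705),-.1043),((780,497),-.2643),((85,512),-.1043),((555,312),-.2743),((845,415),-.2743)]:
    p=(c[0]/10-.45+350,c[1]/10-.45+130); print(c,aty(s,p,y).round(4),atz(s,p,.075).round(4))
crop(s,(415,180),(50,38),8,"s3p.png");crop(t,(465,215),(80,45),5,"t3p.png")
f=cv2.resize(s["img"][140:190,390:470],None,fx=10,fy=10,interpolation=cv2.INTER_CUBIC)
cv2.imwrite("pics/s3b.png",f[:,:,::-1])
E
```

```text
(497, 705) [ 0.4757 -0.1043  0.0726] [ 0.4739 -0.1013  0.075 ]
(780, 497) [ 0.474  -0.2643  0.0727] [ 0.4722 -0.261   0.075 ]
(85, 512) [ 0.6393 -0.1043  0.0733] [ 0.6377 -0.1022  0.075 ]
(555, 312) [ 0.5728 -0.2743  0.1004] [ 0.5956 -0.3121  0.075 ]
(845, 415) [ 0.4603 -0.2743  0.1054] [ 0.4833 -0.3197  0.075 ]
s3p.png 365 142 8
t3p.png 385 170 5
```

View pics/s3b.png

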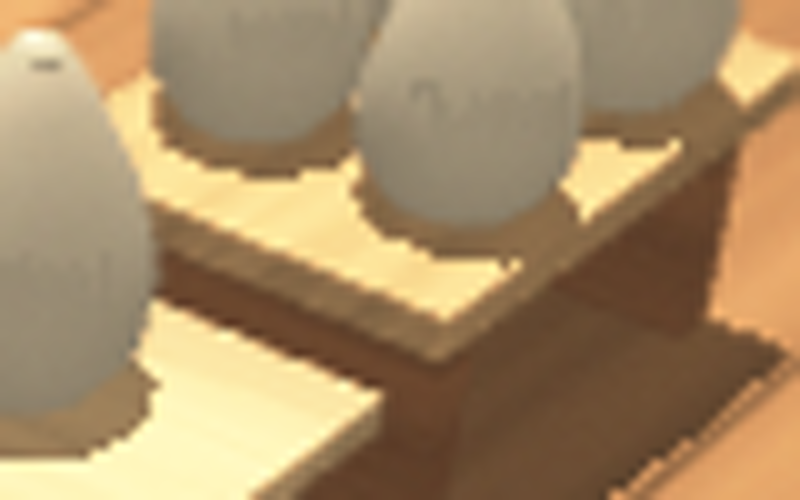

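View pics/t3p.png

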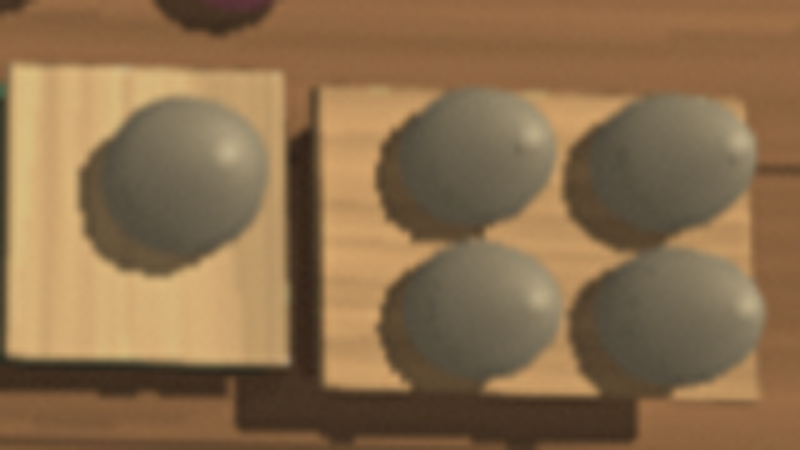

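Wrist view: the handle is at (323,133), where predicted, and the side view shows the socket fully down in the collar. The board looks about 32 mm above the platform. Next I take the handle.

```bash
python3 -m jog '[[0,0,0,3,-0.2,0,5],[0,0,0,6,-0.4,0,5],[0,0,0,6,-0.4,0,5],[0,0,0,6,-0.4,-3,5],[0,0,0,6,-0.4,-5.5,5],[0,0,0,6,-0.4,-6.1,5],[0,0,0,6,-0.4,-6.1,5],[0,0,0,6,-0.4,-6.1,2.4]]' 40; python3 -m jog '[[0,0,0,0,0,0,2.2],[0,0,0,0,0,0,2.2],[0,0,0,0,0,0,2.2],[0,0,0,0,0,0,2.2],[0,0,0,0,0,0,2.2],[0,0,0,0,0,0,2.2],[0,0,0,0,0,0,2.2],[0,0,0,0,0,0,2.2]]'
python3 - <<'E'
from h import *
s=robot.grab_frame("side")
def aty(f,px,y):
    o,d=ray(f,px); return o+d*(y-o[1])/d[1]
for p in [(433.25,172.05),(404.55,160.05),(427.3,179.2)]: print(aty(s,p,-.2743 if p[1]<179 else -.2643).round(4))
for k in range(1,9):
  a=np.radians(-3.6-10*k); b=np.radians(-3.6); print(k,(8*(np.cos(a)-np.cos(b))).round(2),(8*(np.sin(a)-np.sin(b))).round(2))
print(robot.get_obs()["position"])
E
```

```text
time: 16.6
position: [0.641, 0.0707, 0.1271]
tool_rot: [-179.9, -0.0, -93.6]
contact_force: [0.5, 0.3, 0.2]
finger_gap: 0.0441
time: 17.4
position: [0.6415, 0.0706, 0.1268]
tool_rot: [-179.8, -0.0, -93.6]
contact_force: [1.8, -0.4, 5.8]
finger_gap: 0.0274
[ 0.4626 -0.2743  0.1006]
[ 0.5751 -0.2743  0.1023]
[ 0.4749 -0.2643  0.0725]
1 -0.21 -1.38
2 -0.65 -2.7
3 -1.32 -3.92
4 -2.19 -5.01
5 -3.24 -5.94
6 -4.43 -6.66
7 -5.73 -7.17
8 -7.09 -7.45
[0.64149505 0.07062947 0.12680086]
```

```bash
python3 -m jog '[[0,0,0,-0.21,-1.38,0.08,2.2],[0,0,0,-0.65,-2.7,0.08,2.2],[0,0,0,-1.32,-3.92,0.08,2.2],[0,0,0,-2.19,-5.01,0.08,2.2],[0,0,0,-3.24,-5.94,0.08,2.2],[0,0,0,-4.43,-6.66,0.08,2.2],[0,0,0,-5.73,-7.17,0.08,2.2],[0,0,0,-7.09,-7.45,0.08,2.2]]'
python3 - <<'E'
from h import *
b=np.radians(-83.6)
for k in range(1,9):
  a=np.radians(-83.6-10*k); print(k,(8*(np.cos(a)-np.cos(b))).round(2),(8*(np.sin(a)-np.sin(b))).round(2))
o=robot.get_obs();print(o["position"],o["contact_force"],o["torque"])
E
```

```text
time: 18.25
position: [0.5706, -0.0049, 0.127]
tool_rot: [-179.7, -0.0, -93.6]
contact_force: [5.5, 1.4, 1.6]
finger_gap: 0.0272
1 -1.39 -0.03
2 -2.77 0.17
3 -4.09 0.62
4 -5.32 1.29
5 -6.41 2.16
6 -7.33 3.2
7 -8.06 4.39
8 -8.57 5.69
[ 0.57058807 -0.00489192  0.127037  ] [5.51998704 1.4461394  1.61236708] [ 0.32601704 -1.0192864   0.00703953]
```

```bash
python3 -m jog '[[0,0,0,-1.39,-0.03,0,2.2],[0,0,0,-2.77,0.17,0,2.2],[0,0,0,-4.09,0.62,0,2.2],[0,0,0,-5.32,1.29,0,2.2],[0,0,0,-6.41,2.16,0,2.2],[0,0,0,-7.33,3.2,0,2.2],[0,0,0,-8.06,4.39,0,2.2],[0,0,0,-8.57,5.69,0,2.2]]'
python3 - <<'E'
from h import *
for B in (-163.6,-243.6):
 b=np.radians(B)
 for k in range(1,9):
  a=np.radians(B-10*k); print(k,(8*(np.cos(a)-np.cos(b))).round(2),(8*(np.sin(a)-np.sin(b))).round(2))
o=robot.get_obs();print(o["position"],o["contact_force"],o["torque"])
f=robot.grab_frame("side"); cv2.imwrite("pics/side4.png",f["img"][:,:,::-1])
E
```

```text
time: 19.05
position: [0.4841, 0.0512, 0.1269]
tool_rot: [-179.9, -0.2, -93.6]
contact_force: [2.8, -4.7, 1.9]
finger_gap: 0.0275
1 -0.28 1.37
2 -0.31 2.76
3 -0.1 4.14
4 0.34 5.46
5 1.01 6.69
6 1.88 7.78
7 2.93 8.7
8 4.12 9.42
1 1.3 0.51
2 2.67 0.78
3 4.06 0.82
4 5.44 0.61
5 6.76 0.17
6 7.98 -0.5
7 9.07 -1.37
8 10.0 -2.42
[0.48410669 0.05118727 0.12691214] [ 2.81286049 -4.67483505  1.86392854] [-0.94826515 -0.63178064  0.01216783]
```

View pics/side4.png

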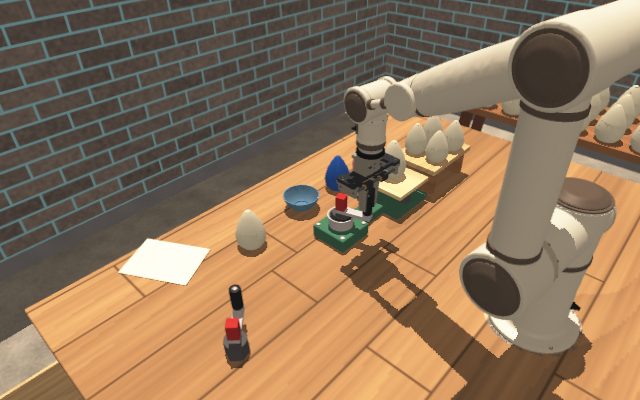

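The platform has risen and the form still stands at about (398,160). Winding on.

```bash
python3 -m jog '[[0,0,0,-0.28,1.37,0,2.2],[0,0,0,-0.31,2.76,0,2.2],[0,0,0,-0.1,4.14,0,2.2],[0,0,0,0.34,5.46,0,2.2],[0,0,0,1.01,6.69,0,2.2],[0,0,0,1.88,7.78,0,2.2],[0,0,0,2.93,8.7,0,2.2],[0,0,0,4.12,9.42,0,2.2]]'; python3 -m jog '[[0,0,0,1.3,0.51,0,2.2],[0,0,0,2.67,0.78,0,2.2],[0,0,0,4.06,0.82,0,2.2],[0,0,0,5.44,0.61,0,2.2],[0,0,0,6.76,0.17,0,2.2],[0,0,0,7.98,-0.5,0,2.2],[0,0,0,9.07,-1.37,0,2.2],[0,0,0,10,-2.42,0,2.2]]'
python3 - <<'E'
from h import *
for B in (-323.6,):
 b=np.radians(B)
 for k in range(1,9):
  a=np.radians(B-10*k); print(k,(8*(np.cos(a)-np.cos(b))).round(2),(8*(np.sin(a)-np.sin(b))).round(2))
o=robot.get_obs();print(o["position"],o["contact_force"],o["torque"])
E
```

```text
time: 19.9
position: [0.524, 0.1464, 0.1266]
tool_rot: [179.8, -0.1, -93.5]
contact_force: [-4.5, -3.8, 9.8]
finger_gap: 0.0275
time: 20.7
position: [0.6246, 0.1243, 0.1267]
tool_rot: [179.9, 0.2, -93.5]
contact_force: [-2.8, 5.6, 7.0]
finger_gap: 0.0276
1 0.73 -1.19
2 1.24 -2.49
3 1.51 -3.86
4 1.55 -5.25
5 1.34 -6.63
6 0.89 -7.95
7 0.22 -9.17
8 -0.65 -10.26
[0.62460729 0.12431363 0.1266946 ] [-2.76622071  5.64112266  6.99347492] [ 1.05208674  0.7155837  -0.01787188]
```

```bash
python3 -m jog '[[0,0,0,0.73,-1.19,-0.05,2.2],[0,0,0,1.24,-2.49,-0.05,2.2],[0,0,0,1.51,-3.86,-0.05,2.2],[0,0,0,1.55,-5.25,-0.05,2.2],[0,0,0,1.34,-6.63,-0.05,2.2],[0,0,0,0.89,-7.95,-0.05,2.2],[0,0,0,0.22,-9.17,-0.05,2.2],[0,0,0,-0.65,-10.26,-0.05,2.2]]'
python3 - <<'E'
from h import *
o=robot.get_obs();print(o["position"],o["contact_force"])
p=o["position"]; print(np.degrees(np.arctan2(p[1]-.0757,p[0]-.5605)))
s=robot.grab_frame("side"); t=robot.grab_frame("top")
im=s["img"][120:200,350:450]; cv2.imwrite("pics/s5.png",cv2.resize(im,None,fx=8,fy=7.5,interpolation=cv2.INTER_CUBIC)[:,:,::-1])
im=s["img"][140:190,390:470]; cv2.imwrite("pics/s5b.png",cv2.resize(im,None,fx=10,fy=10,interpolation=cv2.INTER_CUBIC)[:,:,::-1])
crop(t,(465,215),(80,45),5,"t5p.png")
E
```

```text
time: 21.5
position: [0.6201, 0.0203, 0.1269]
tool_rot: [-179.8, 0.1, -93.6]
contact_force: [4.1, 2.6, 4.1]
finger_gap: 0.0275
[0.62007575 0.02029672 0.12690835] [4.08123985 2.57730318 4.07155644]
-42.92170476116764
t5p.png 385 170 5
```

View pics/s5b.png

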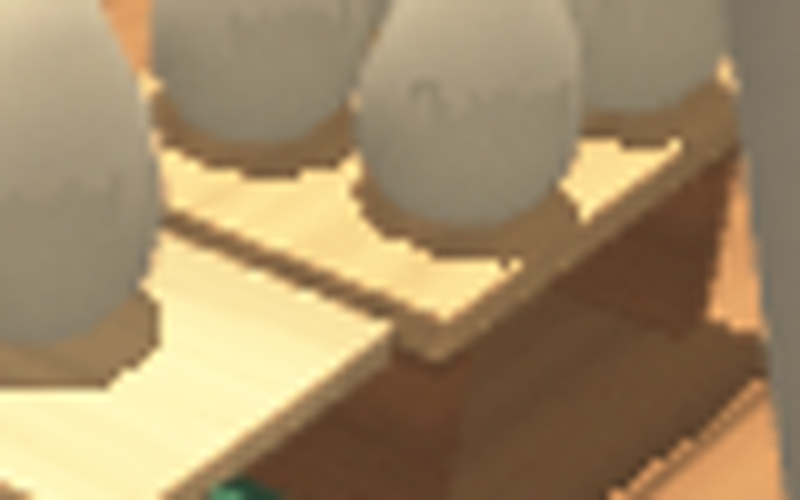

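View pics/t5p.png

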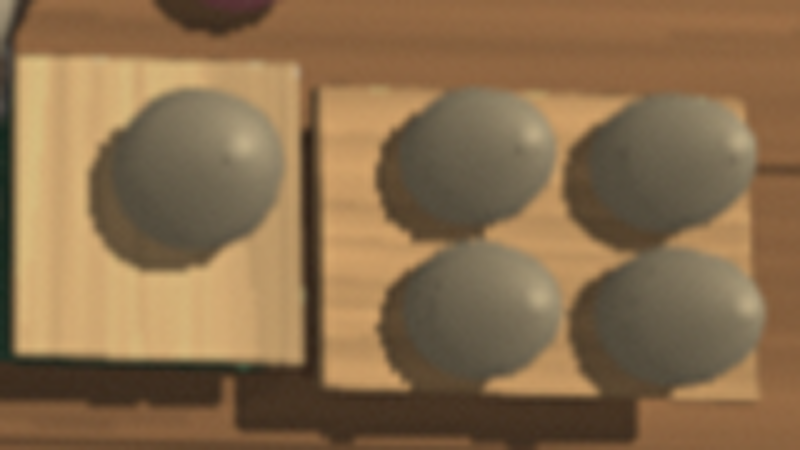

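```bash
python3 - <<'E'
from h import *
s=robot.grab_frame("side");t=robot.grab_frame("top")
def aty(f,px,y):
    o,d=ray(f,px); return o+d*(y-o[1])/d[1]
P=lambda x,y:(390+x/10-.45,140+y/10-.45)
for c in [(393,325),(280,277),(165,233)]: print("plat",aty(s,P(*c),-.2643).round(4))
for c in [(437,325),(300,268),(180,213)]: print("board",aty(s,P(*c),-.2743).round(4))
print(np.round(aty(s,P(382,395),-.2643),4))
# projected: where does edge of board at height h lie
for z in (.1025,.105): print(z,proj(s,[[.477,-.2643,z],[.4663,-.2743,z]]).round(2).tolist())
E
```

```text
plat [ 0.4731 -0.2643  0.1009]
plat [ 0.5166 -0.2643  0.1018]
plat [ 0.562  -0.2643  0.1008]
board [ 0.4626 -0.2743  0.1006]
board [ 0.5151 -0.2743  0.1013]
board [ 0.5631 -0.2743  0.1038]
[ 0.4733 -0.2643  0.0737]
0.1025 [[427.87, 171.23], [432.34, 171.16]]
0.105 [[427.97, 170.57], [432.44, 170.51]]
```

Side crop: the platform's far edge ends at crop (393,325) and the board corner at (437,325), so they're nearly level. I'll measure the edges at sub-pixel level, calibrating on the start picture where the platform is at a known 75 mm.

```bash
python3 - <<'E'
from h import *
s=robot.grab_frame("side")
cv2.imwrite("pics/side6.png",s["img"][:,:,::-1])
def prof(im,col): return im[150:190,col].astype(float).sum(1)/3
old=cv2.imread("pics/side3.png")[:,:,::-1]; new=s["img"]
for n,im in (("old",old),("new",new)):
    for c in range(406,434,3): print(n,c,prof(im,c).astype(int)[:36].tolist())
E
```

```text
old 406 [110, 107, 104, 134, 140, 208, 213, 214, 214, 213, 159, 112, 99, 97, 99, 79, 80, 85, 80, 77, 162, 212, 213, 217, 217, 215, 222, 226, 219, 228, 231, 229, 232, 232, 231, 231]
old 409 [126, 123, 113, 108, 108, 108, 208, 212, 211, 210, 204, 186, 116, 106, 109, 110, 76, 73, 73, 73, 75, 130, 211, 213, 216, 217, 217, 221, 226, 226, 229, 231, 229, 231, 231, 231]
old 412 [129, 128, 126, 122, 108, 106, 106, 205, 205, 204, 208, 212, 213, 126, 104, 107, 112, 79, 73, 73, 76, 73, 83, 221, 215, 215, 217, 217, 221, 225, 227, 228, 230, 229, 229, 233]
old 415 [130, 129, 127, 124, 110, 106, 101, 100, 203, 211, 214, 211, 209, 215, 141, 111, 108, 108, 87, 71, 73, 75, 72, 76, 190, 213, 215, 217, 217, 222, 225, 226, 228, 229, 230, 228]
old 418 [131, 128, 126, 123, 105, 99, 101, 104, 208, 210, 208, 211, 214, 214, 215, 147, 100, 101, 101, 91, 70, 71, 76, 73, 73, 128, 212, 213, 217, 216, 221, 225, 227, 228, 230, 231]
old 421 [128, 127, 115, 104, 102, 104, 106, 205, 209, 210, 213, 213, 212, 207, 204, 206, 179, 111, 101, 107, 109, 75, 69, 74, 75, 74, 129, 213, 215, 216, 217, 219, 225, 226, 212, 138]
old
[... 1844 characters left out ...]
 102, 100, 101, 103, 102, 193, 206, 210, 210, 209, 207, 203, 203, 203, 204, 209, 201, 121, 104, 146, 211, 212, 215, 215, 219, 154, 112, 107, 90, 70, 65, 63, 65, 66, 65]
new 427 [137, 132, 128, 126, 121, 119, 118, 115, 107, 101, 98, 97, 119, 199, 208, 211, 209, 210, 205, 116, 94, 104, 212, 212, 135, 109, 108, 81, 72, 70, 68, 66, 65, 63, 65, 66]
new 430 [140, 136, 133, 130, 128, 128, 124, 125, 123, 121, 117, 106, 106, 105, 204, 209, 205, 202, 201, 205, 136, 107, 106, 103, 93, 68, 70, 74, 73, 72, 70, 70, 67, 65, 64, 64]
new 433 [133, 133, 134, 133, 132, 131, 131, 129, 128, 125, 123, 121, 110, 102, 97, 111, 196, 203, 208, 210, 210, 157, 109, 102, 109, 113, 71, 67, 72, 71, 71, 71, 70, 65, 64, 62]
```

```bash
cat > lev.py <<'E'
from h import *
def lines(im):
    R=[];F=[]
    for c in range(404,434):
        p=im[:,c].astype(float).mean(1)
        r0=155
        # fall: first row after a bright run (>195) where drops below 160 to ~105
        br=[r for r in range(r0,178) if p[r]>195 and min(p[r+1:r+4])<125]
        if not br: continue
        r=[x for x in br][-1] if False else br[0]
        # last bright row before fall
        while p[r+1]>195: r+=1
        f=(p[r+1]-108)/(210-108); F.append((c,r+.5+np.clip(f,0,1)))
        q=r+2
        # next rise
        for k in range(q,q+14):
            if p[k]>195:
                lo=min(p[k-3:k-1]); f=(p[k-1]-lo)/(212-lo); R.append((c,k-.5-np.clip(f,0,1))); break
    return np.array(F),np.array(R)
def fit(A):
    c,y=A[:,0],A[:,1]; m=np.ones(len(c),bool)
    for _ in range(5):
        k=np.polyfit(c[m],y[m],1); e=abs(y-np.polyval(k,c)); m=e<max(.25,2*np.median(e[m]))
    return k,m.sum(),np.std((y-np.polyval(k,c))[m])
def aty(f,px,y):
    o,d=ray(f,px); return o+d*(y-o[1])/d[1]
E
python3 - <<'E'
from lev import *
s=robot.grab_frame("side")
for n,im in (("old",cv2.imread("pics/side3.png")[:,:,::-1]),("new",s["img"])):
    F,R=lines(im); R=R[R[:,0]<428]
    for nm,A,y in (("board",F,-.2743),("plat",R,-.2643)):
        k,m,sd=fit(A); print(n,nm,k.round(3),m,sd.round(2),[aty(s,(c,np.polyval(k,c)),y).round(4).tolist() for c in (408,418,426)])
E
```

```text
old board [ 0.406 -4.598] 28 0.09 [[0.5613, -0.2743, 0.1042], [0.5216, -0.2743, 0.1041], [0.4906, -0.2743, 0.1039]]
old plat [ 0.419 -0.161] 23 0.1 [[0.5511, -0.2643, 0.0741], [0.5112, -0.2643, 0.074], [0.4801, -0.2643, 0.0739]]
new board [ 0.405 -4.218] 26 0.1 [[0.5613, -0.2743, 0.1043], [0.5216, -0.2743, 0.1041], [0.4906, -0.2743, 0.104]]
new plat [ 0.41  -3.613] 20 0.08 [[0.5542, -0.2643, 0.1012], [0.5147, -0.2643, 0.101], [0.4839, -0.2643, 0.1008]]
```

The fits are clean (0.1 px): board 104.1 mm, platform 101.0 mm (it read 74.0 at its true 75.0). Another 3.1 mm is needed, which is 45° more.

```bash
python3 - <<'E'
import numpy as np
b=np.radians(-43.6)
for k in (9,18,27,36,45):
  a=np.radians(-43.6-k); print(k,(8*(np.cos(a)-np.cos(b))).round(2),(8*(np.sin(a)-np.sin(b))).round(2))
E
```

```text
9 -0.93 -0.84
18 -1.99 -1.52
27 -3.14 -2.03
36 -4.35 -2.35
45 -5.6 -2.48
```

```bash
python3 -m jog '[[0,0,0,-0.93,-0.84,0,2.2],[0,0,0,-1.99,-1.52,0,2.2],[0,0,0,-3.14,-2.03,0,2.2],[0,0,0,-4.35,-2.35,0,2.2],[0,0,0,-5.6,-2.48,0,2.2],[0,0,0,-5.6,-2.48,0,2.2],[0,0,0,-5.6,-2.48,0,2.2],[0,0,0,-5.6,-2.48,0,2.2]]'
python3 - <<'E'
from lev import *
s=robot.grab_frame("side"); cv2.imwrite("pics/side7.png",s["img"][:,:,::-1])
im=s["img"];F,R=lines(im); R=R[R[:,0]<428]
for nm,A,y in (("board",F,-.2743),("plat",R,-.2643)):
    k,m,sd=fit(A); print(nm,k.round(3),m,sd.round(2),[aty(s,(c,np.polyval(k,c)),y).round(4).tolist() for c in (408,418,426)])
im=s["img"][140:190,390:470]; cv2.imwrite("pics/s7b.png",cv2.resize(im,None,fx=10,fy=10,interpolation=cv2.INTER_CUBIC)[:,:,::-1])
E
```

```text
time: 22.6
position: [0.5628, -0.0055, 0.1268]
tool_rot: [-180.0, -0.1, -93.6]
contact_force: [-1.0, -2.2, 8.0]
finger_gap: 0.0273
board [ 0.405 -4.178] 26 0.1 [[0.5613, -0.2743, 0.1042], [0.5216, -0.2743, 0.104], [0.4906, -0.2743, 0.1039]]
plat [ 0.409 -4.116] 20 0.11 [[0.5546, -0.2643, 0.1043], [0.5151, -0.2643, 0.1041], [0.4843, -0.2643, 0.104]]
```

View pics/s7b.png

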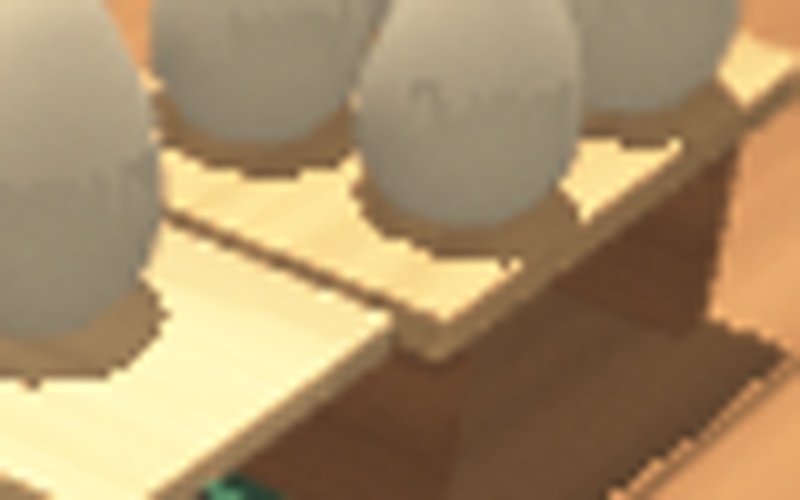

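```bash
python3 -m jog '[[0,0,0,0,0,0,5],[0,0,0,0,0,0,5],[0,0,0,0,0,0,5],[0,0,0,0,0,0,5],[0,0,0,0,0,1,5],[0,0,0,0,0,4,5],[0,0,0,0,0,8,5],[0,0,0,-2,2,12,5]]'; python3 -m jog '[[0,0,0,-4,3,2,5],[0,0,0,-8,5,2,5],[0,0,0,-12,7,2,5],[0,0,0,-15,8,2,5],[0,0,0,-15,8,2,5],[0,0,0,-15,8,2,5],[0,0,0,-15,8,2,5],[0,0,0,-15,8,2,5]]'
python3 - <<'E'
from lev import *
s=robot.grab_frame("side");t=robot.grab_frame("top"); cv2.imwrite("pics/side8.png",s["img"][:,:,::-1]);cv2.imwrite("pics/top8.png",t["img"][:,:,::-1])
F,R=lines(s["img"]); R=R[R[:,0]<428]
for nm,A,y in (("board",F,-.2743),("plat",R,-.2643)):
    k,m,sd=fit(A); print(nm,m,sd.round(2),[aty(s,(c,np.polyval(k,c)),y).round(4).tolist() for c in (408,418,426)])
# gap in top view along rows
for r in range(190,240,8):
    p=t["img"][r,436:456].astype(float).mean(1); print(r,p.astype(int).tolist())
print([atz(t,(x,215),.105).round(4).tolist() for x in (444,449)])
# mirrored crank fit
crop(s,(345,205),(40,35),10,"s8c.png")
print(robot.get_obs()["contact_force"])
E
```

```text
time: 23.45
position: [0.5431, 0.0144, 0.2476]
tool_rot: [-180.0, -0.0, -93.7]
contact_force: [-0.4, 0.5, 0.1]
finger_gap: 0.05
time: 24.25
position: [0.3933, 0.0953, 0.2659]
tool_rot: [180.0, -0.0, -93.6]
contact_force: [0.2, -0.4, -0.0]
finger_gap: 0.0502
board 26 0.1 [[0.5613, -0.2743, 0.1043], [0.5216, -0.2743, 0.1041], [0.4906, -0.2743, 0.104]]
plat 20 0.08 [[0.5546, -0.2643, 0.1042], [0.5151, -0.2643, 0.1039], [0.4843, -0.2643, 0.1037]]
190 [150, 152, 153, 152, 152, 149, 151, 155, 143, 115, 93, 73, 92, 132, 146, 147, 147, 146, 147, 146]
198 [156, 148, 144, 138, 133, 136, 146, 152, 137, 88, 48, 55, 86, 126, 148, 148, 148, 148, 147, 146]
206 [116, 117, 118, 118, 119, 131, 144, 151, 141, 105, 57, 50, 78, 119, 152, 158, 154, 154, 155, 155]
214 [102, 119, 139, 149, 149, 147, 145, 148, 141, 109, 58, 46, 73, 117, 155, 157, 155, 154, 153, 154]
222 [149, 150, 151, 151, 149, 146, 145, 149, 156, 143, 79, 42, 64, 112, 156, 161, 158, 157, 157, 158]
230 [156, 150, 150, 151, 150, 147, 144, 147, 152, 133, 72, 40, 60, 98, 140, 147, 144, 144, 143, 144]
238 [157, 150, 149, 151, 151, 148, 146, 151, 153, 136, 75, 41, 56, 89, 128, 140, 141, 140, 140, 141]
[[0.5494, -0.2608, 0.105], [0.5498, -0.2748, 0.105]]
s8c.png 305 170 10
[-0.16050679  0.36777727 -0.291685  ]
```

View pics/side8.png

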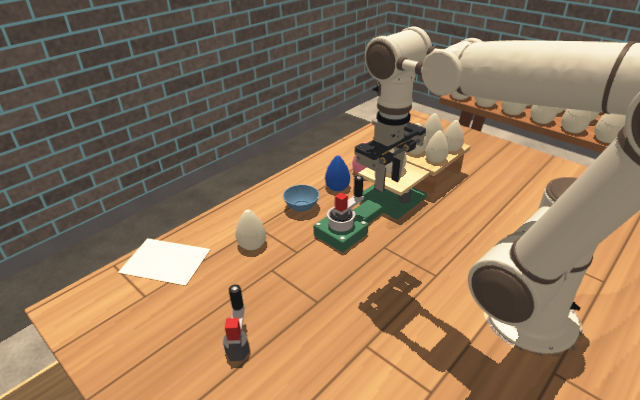

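View pics/s8c.png

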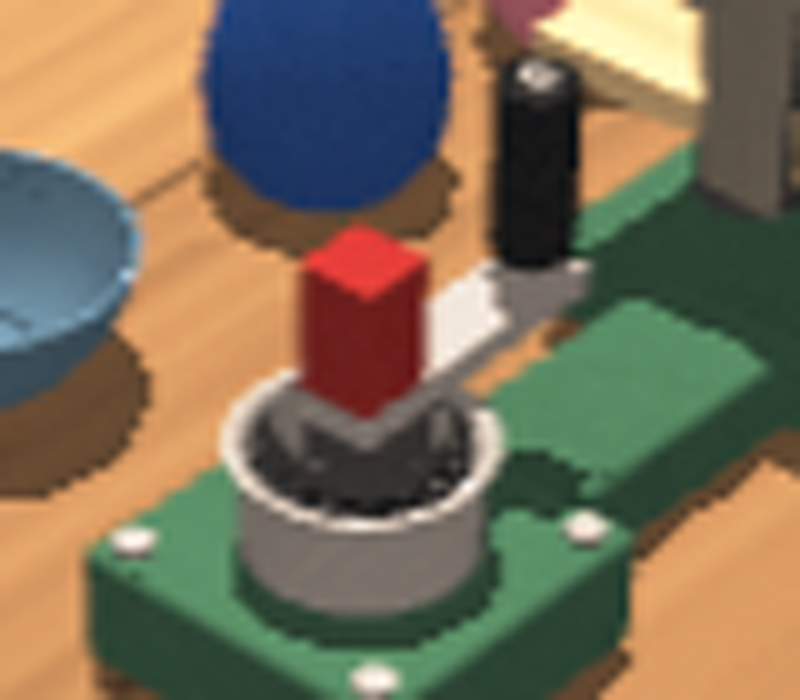

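View pics/top8.png

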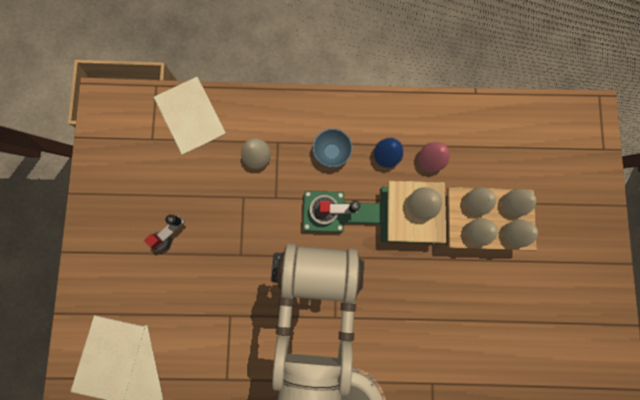

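The top view shows the crank on the drive at (324,209), the form standing on the platform at (425,204), and form_b (256,153) and the bowl (332,148) where they were. The robot is clear of everything, so I'm handing in.

```bash
python3 -c "
from station import robot
print(robot.hand_in(), robot.get_obs()['time'])"
```

```text
the job is handed in; nothing more can be done
the job is handed in; nothing more can be done
```

The job is handed in, at about 25 s of the 72 s allowed; the hand-in gives no verdict. I gripped the nearest crank by its red boss and lowered it onto the drive. A light clockwise sweep of 48° in all, with the drop in the last 12°, found the angle, and it went the remaining 20 mm home. I let go, took the black handle, wound it about 445° clockwise, released it and backed away.

Last checks:
- **Level:** the side-camera edge fit puts the platform within about 0.3 mm of the board. Crank angle gives a rise of at most 30.9 mm, against about 30 mm measured. The height figure assumes the stated 10 mm gap, which the top view supports to about 1 mm.
- **Crank:** the boss sits at the same height in the picture as when it was first seated, so it is still fully home.
- **Form on the platform:** it stands upright in the top view; the gripper hid it in the last side picture.
- **Everything else:** the other form and the bowl are where they started, and the tool force was about zero.

No check failed. The cameras disagreed by 1–3 mm on absolute positions, so I used the release position of the seated crank as its axis.

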